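# Tip the stripped wing nuts into the parts washer

### The job

Slide the parts washer's cover fully open, then carry the tray of five wing nuts over and, with its open lip held low over the tank, tip all five nuts into the tank. Set the empty tray back upright on the middle of its blue mat, leave the cover open, and do not disturb the other parts lying around.

Things in the scene. Friction and masses are not known exactly. Their poses are not given: they have to be found in the camera images.
- washer: Parts washer: a fixed stainless steel box, 340 mm (its x) by 200 mm (its y), 140 mm high, blue front panel towards the robot. Origin: centre of its underside on the table; x along its length away from the robot, z up. Its near half is an open-topped tank, its far half a flat closed deck of the same height.
- tank_mouth (a point): Centre of the tank's mouth, level with the rim (140 mm above the table), axes as the washer. The opening is 170 mm (x) by 176 mm (y), the tank 120 mm deep, walls 8 to 12 mm thick.
- cover (a joint): Position of the aluminium sliding cover on top of the washer: 0 m = tank covered, 0.16 m = fully open (against its stop, cover lying over the far deck). It slides along the washer's +x, takes about 2 to 4 N and stays where it is left. Plate 176 mm by 184 mm, its top 147 mm above the table.
- cover_grip (a point): Point to hold on the cover's red upright grip, moves with the cover, axes as the washer. The grip is a plate 12 mm thick (washer x), 70 mm wide (y), standing 42 mm above the cover from 147 to 189 mm above the table, at the cover's edge nearest the robot; this point is on its middle, 174 mm above the table.
- mat: Blue mat fixed on the table, 220 mm (its x) by 180 mm (y), 4 mm thick: the tray's place. Origin: centre of its underside.
- tray: Steel tipping tray, 160 mm long (its x), 100 mm wide (y), 3 mm thick; walls at both sides and rear (-x) reach 35 mm above its underside, the front end (+x) is open, without rim. About 0.3 kg. A rear post carries a black grip plate over the tray's middle: 12 mm thick (y), 76 mm long (x), 77 to 123 mm above the underside. Origin: centre of the underside; z up.
- tray_lip (a point): Middle of the tray's open front edge, at floor level: 80 mm ahead of the tray's origin (tray +x), 3 mm up. Axes as the tray.
- tray_grip (a point): Point to hold on the tray's black grip plate, 105 mm above the tray's underside over its origin. Axes as the tray; pinch across the tray's y (12 mm thick).
- nut0: Steel wing nut, one of five lying in the tray: hexagonal foot 32 mm across the corners, 36 mm across its wings, 29 mm high, about 60 g. Origin: centre of its underside.
- nut1: Steel wing nut, one of five lying in the tray: hexagonal foot 32 mm across the corners, 36 mm across its wings, 29 mm high, about 60 g. Origin: centre of its underside.
- nut2: Steel wing nut, one of five lying in the tray: hexagonal foot 32 mm across the corners, 36 mm across its wings, 29 mm high, about 60 g. Origin: centre of its underside.
- nut3: Steel wing nut, one of five lying in the tray: hexagonal foot 32 mm across the corners, 36 mm across its wings, 29 mm high, about 60 g. Origin: centre of its underside.
- nut4: Steel wing nut, one of five lying in the tray: hexagonal foot 32 mm across the corners, 36 mm across its wings, 29 mm high, about 60 g. Origin: centre of its underside.
- reducer0: Bystander: steel cone-shaped pipe reducer standing on its wide end, 68 mm across, 100 mm high. Origin: centre of its underside.
- reducer1: Bystander: second reducer, as reducer0. Origin: centre of its underside.
- jar: Bystander: white plastic jar, 72 mm across, 90 mm high. Origin: centre of its underside.
- lockring: Bystander: flat steel ring lying on the table, 64 mm across, 10 mm high. Origin: centre of its underside.
- spanner: Bystander: steel spanner lying on the table, about 180 mm long. Origin: middle of it.

How it is judged:
On the way, in this order (a step that is already met when the one before it is completed fails the run):
1. the cover is slid fully open while no nut has left the tray (value of joint cover above 0.14 m and distance between each of nut0, nut1, nut2, nut3, nut4 and tray below 0.11 m), for 0.1 s.
2. the nuts are tipped out of the tray: all five are down in the tank while the tray is still tilted, its lip over the mouth and less than 100 mm above the rim (angle between tray's own z axis and vertical above 0.35 rad and x of tray_lip in the frame of tank_mouth between -0.085 and 0.085 m and y of tray_lip in the frame of tank_mouth between -0.088 and 0.088 m and z of tray_lip in the frame of tank_mouth below 0.1 m and x of nut0 in the frame of tank_mouth between -0.088 and 0.088 m and y of nut0 in the frame of tank_mouth between -0.09 and 0.09 m and z of each of nut0, nut1, nut2, nut3, nut4 in the frame of tank_mouth below -0.035 m and x of nut1 in the frame of tank_mouth between -0.088 and 0.088 m and y of nut1 in the frame of tank_mouth between -0.09 and 0.09 m and x of nut2 in the frame of tank_mouth between -0.088 and 0.088 m and y of nut2 in the frame of tank_mouth between -0.09 and 0.09 m and x of nut3 in the frame of tank_mouth between -0.088 and 0.088 m and y of nut3 in the frame of tank_mouth between -0.09 and 0.09 m and x of nut4 in the frame of tank_mouth between -0.088 and 0.088 m and y of nut4 in the frame of tank_mouth between -0.09 and 0.09 m).
At the end, for the whole second after the job is handed in: All five nuts lie at rest in the tank (at least 35 mm below the rim); the empty tray stands flat and still on the mat, its centre within 50 mm (mat x) and 45 mm (mat y) of the mat's centre; the cover is open (more than 140 mm) (x of nut0 in the frame of tank_mouth between -0.088 and 0.088 m and y of nut0 in the frame of tank_mouth between -0.09 and 0.09 m and z of each of nut0, nut1, nut2, nut3, nut4 in the frame of tank_mouth below -0.035 m and x of nut1 in the frame of tank_mouth between -0.088 and 0.088 m and y of nut1 in the frame of tank_mouth between -0.09 and 0.09 m and x of nut2 in the frame of tank_mouth between -0.088 and 0.088 m and y of nut2 in the frame of tank_mouth between -0.09 and 0.09 m and x of nut3 in the frame of tank_mouth between -0.088 and 0.088 m and y of nut3 in the frame of tank_mouth between -0.09 and 0.09 m and x of nut4 in the frame of tank_mouth between -0.088 and 0.088 m and y of nut4 in the frame of tank_mouth between -0.09 and 0.09 m and linear speed of each of nut0, nut1, nut2, nut3, nut4 below 0.03 m/s and x of tray in the frame of mat between -0.05 and 0.05 m and y of tray in the frame of mat between -0.045 and 0.045 m and z of tray in the frame of mat below 0.008 m and angle between tray's own z axis and vertical below 0.06 rad and linear speed of tray below 0.02 m/s and value of joint cover above 0.14 m); the robot touches nothing.
It fails at once if the reducer0 is moved more than 30 mm (distance of reducer0 from where it was at the start of the episode above 0.03 m).
It fails at once if the reducer1 is moved more than 30 mm (distance of reducer1 from where it was at the start of the episode above 0.03 m).
It fails at once if the jar is moved more than 30 mm (distance of jar from where it was at the start of the episode above 0.03 m).
It fails at once if the lockring is moved more than 30 mm (distance of lockring from where it was at the start of the episode above 0.03 m).
It fails at once if the spanner is moved more than 30 mm (distance of spanner from where it was at the start of the episode above 0.03 m).
It also fails if it takes over 67 s, if anything falls off the work surface, if the arm or the gripper's body presses on something with over 40 N, if the wrist force passes 120 N, or if a joint passes its speed limit or range.

### The arm

A 6-joint arm with a two-finger parallel gripper is mounted at the origin on the work surface. World frame = base frame: x ahead of the robot, y to its left, z up, the work surface at z = 0. Lengths are in m, angles in rad, forces in N, time in s.
With the tool pointing down it reaches from about 0.3 to 0.775 m from the base axis. Payload 14.6 kg.
Tool frame: the origin (TCP) lies midway between the tips of the shut fingers; the grasp point (between the pads) lies 19 mm behind it; z points along the fingers, y is the line along which they close (so a half turn about z gives the same grasp; the last joint's range is limited). The gripper opens to 85 mm and grips with 20 to 120 N. Pads are 22 mm wide; open, the fingers measure 114 mm over their backs; the gripper's body (76 mm by 85 mm) begins 54 mm behind the grasp point. The pads swing forward as they close: fully open they stand 13 mm farther back than shut.
Start: joints at [-1.208, 0.3, 1.521, -0, 1.321, -0.067], TCP at [0.229, -0.5, 0.231] pointing down, gripper open.
Joint ranges: [-3.03, 3.03], [-0.79, 2.21], [0.23, 2.52], [-1.04, 4.18], [0, 3.07], [-2.55, 2.55]. Speed limits (rad/s): [2.22, 2.22, 2.57, 3.14, 3.14, 3.14].

### API

Orientations are given as a 3x3 rotation matrix whose columns are the frame's x, y, z axes.
In Python, from workcell import sensors, snapshot, hand_in, search_frame, mark_of gives the robot as it stands. The module is installed in compiled form; this text tells all that it offers.
- The arm moves only by the tool step_arm, never from a script. Its argument "increments" is a list of rows, each an object of numbers: "tx", "ty", "tz": the shift along the world's x, y, z in m; "spin": the turn about the world's z in rad. A call has 1 to 5 rows; each row is the pose to reach, as a shift and turn from the pose commanded when the call began; what a row does not reach only later rows make up. A row lasts 1/10 s, in which the tool goes at most 50 mm and 8.59 degrees, less where a joint would pass 70% of its speed; a pose out of reach is approached as far as the arm can. A call with a gripper value outside its range is refused whole. "gripper" is the closure, from 0 (fully open) to 1 (shut), set as the call begins (left out, the last holds). The fingers move at their own pace and stop on an object; "newtons" is the grip in N (left out, the last holds). Time passes only in rows, so rows that repeat a pose let the fingers close. It gives the time, the measured TCP pose, the force, the opening and the grip force at its end, in the units of the state.
- sensors.observe(): the state, without advancing time (a new reading comes with each control period).
- snapshot(name): name is "scene" or "top" or "wrist"; returns a dict with "pixels" (400x640x3 uint8, red, green, blue), "K" (3x3 intrinsics, pixels), "eye" and "attitude" of the camera in the world; the wrist camera has in their place "T_tool_cam" (4x4, takes a point from camera to tool coordinates, whose origin is the TCP and whose axes are the flange's). Camera axes: x right, y down, z forward; pixel columns grow to the right and rows downward; lengths in m; the calibration is good to about 2 mm. The wrist camera is an equidistant fisheye: a pixel r from the principal point sees the ray r / f radians off the axis. A picture is of the moment at which its call begins: read the wrist's pose just before it. There is no depth.
- hand_in(): hands the job in; it is judged then, once.
Trained networks look in a picture, given as the dict that the camera call returned (one of the last four; its "shot" number tells which), for a name from the list of things; names that differ only in an ending like _2 or _b are one class to them, and where a whole thing is asked for, a point or a joint stands for the part that bears it (a point fixed in the world has none). Each returns a list of dicts, best first, with "p" (0 to 1); they miss things now and then, are a little off and sometimes report something else, mostly with a low value. They report only what shows in the picture. A call takes as long as a camera call.
- search_frame(picture, name): "at" ([x, y, z] in m, in world coordinates, good to about 4 mm: the middle of the surface that is visible of it).
- mark_of(picture, name): "at" ([x, y, z] in m, in world coordinates, good to about 4 mm: a listed point, or the origin of a listed thing).
The state is a dict: "time": time; "joints": joint angles; "joint_vel": joint speeds; "joint_torque": joint torques, N m; "ee_pos": TCP position; "ee_rot": TCP orientation; "wrist_force": force on the tool from outside, world axes, zero at the start; "ft_torque": the same for the moment, N m; "width": finger opening in m; "finger_force": force on a finger pad.
Only numpy, scipy, OpenCV 4.12 (cv2) and the standard library are available. Lean on these libraries where they do the work, as an engineer would, in place of code of your own. Each camera call takes 0.05 s, during which the arm holds its last target. There are 200 camera calls.

## Working session

There is one attempt and no reset: what is moved stays moved. The work goes in short steps, Python scripts to look and compute and a tool call to move; the robot and the scene stay as the last step left them, time stands still between calls to the robot, and variables do not carry over. Pictures are saved under pics/ and viewed, at most 12 in all, crops included, and the job is handed in when it is done.

Besides the shell and the picture viewer there is one more tool, called after "Request:" as name([rows], argument=value, ...), one row to a line, values as JSON. step_arm: Moves the arm, as the interface text tells. Its arguments: {"type":"object","properties":{"increments":{"type":"array","items":{"type":"object","properties":{"tx":{"type":"number"},"ty":{"type":"number"},"tz":{"type":"number"},"spin":{"type":"number"}}}},"gripper":{"type":"number"},"newtons":{"type":"number"}},"required":["increments"]}

```bash
mkdir -p pics; cat > h.py <<'E'
import numpy as np, cv2
from workcell import sensors, snapshot, hand_in, search_frame, mark_of
def save(s,n): cv2.imwrite(f'pics/{n}.png', s['pixels'][:,:,::-1])
def look(cams,names,fn=mark_of,k=1,tag=None):
    for c in cams:
        s=snapshot(c)
        if tag: save(s,f'{tag}_{c}')
        for n in names:
            for r in fn(s,n)[:k]: print(c,n,np.round(r['at'],3),round(r['p'],2))
E
python3 - <<'E'
from h import *
look(['scene','top'],['washer','tank_mouth','cover_grip','mat','tray','tray_lip','tray_grip','reducer0','jar','lockring','spanner'],k=2,tag='a')
s=sensors.observe();print(s['time'],s['ee_pos'],np.round(s['ee_rot'],3),s['width'])
E
```

```text
scene washer [ 0.556 -0.245 -0.001] 0.61
scene tank_mouth [ 0.476 -0.239  0.14 ] 0.93
scene cover_grip [ 0.451 -0.235  0.168] 0.84
scene mat [ 0.45  -0.237  0.172] 0.52
scene tray_lip [0.681 0.272 0.006] 0.84
scene tray_lip [0.59  0.291 0.002] 0.33
scene tray_grip [0.609 0.264 0.107] 0.84
scene reducer0 [ 0.729 -0.012 -0.   ] 0.96
scene reducer0 [ 0.322 -0.493  0.002] 0.52
scene jar [ 0.413  0.507 -0.001] 0.88
scene lockring [ 0.429  0.002 -0.001] 0.7
top washer [ 0.553 -0.244 -0.002] 0.9
top tank_mouth [ 0.481 -0.24   0.144] 0.83
top tank_mouth [ 0.553 -0.245 -0.005] 0.69
top cover_grip [ 0.446 -0.239  0.174] 0.83
top mat [ 0.6    0.253 -0.002] 0.89
top mat [ 0.552 -0.245 -0.003] 0.41
top tray [ 0.606  0.265 -0.   ] 0.94
top tray_lip [0.684 0.274 0.006] 0.91
top tray_grip [0.613 0.27  0.11 ] 0.57
top tray_grip [0.635 0.27  0.009] 0.21
top reducer0 [ 0.327 -0.496 -0.004] 0.7
top reducer0 [ 0.731 -0.008 -0.001] 0.66
top jar [ 0.417  0.507 -0.001] 0.71
top jar [ 0.48  -0.241  0.144] 0.41
top lockring [ 0.43   0.001 -0.   ] 0.5
top spanner [0.611 0.266 0.108] 0.75
top spanner [ 0.613 -0.499  0.001] 0.5
1.2 [ 0.22920083 -0.49995762  0.23128612] [[ 0.909  0.417  0.   ]
 [ 0.417 -0.909 -0.   ]
 [-0.     0.    -1.   ]] 0.08541867114677212
```

View pics/a_scene.png

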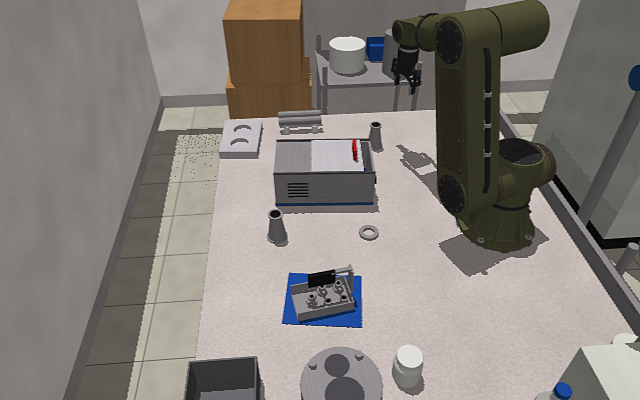

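View pics/a_top.png

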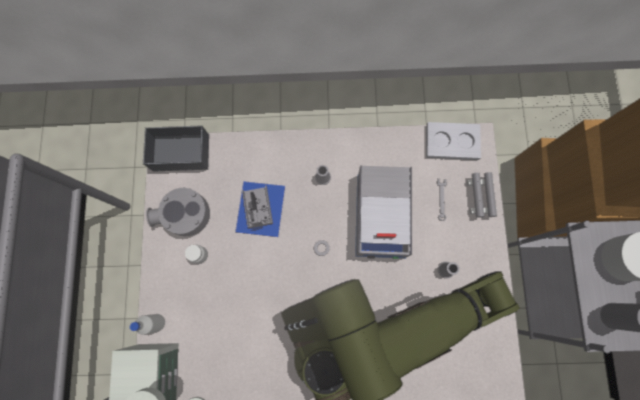

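The scene view shows the washer with its red grip at (355,150), the cover already a little open, and the tray on the mat at (323,295) with its lip pointing away from the robot. The top view agrees: washer at (385,210), tray at (259,207), reducers at (322,174) and (448,269). I'll open the cover first by pushing its grip with the fingers shut.

Request:
step_arm([
  {"tx": 0.02,"ty": 0.03,"tz": 0.01,"spin": -0.1},
  {"tx": 0.04,"ty": 0.065,"tz": 0.02,"spin": -0.2},
  {"tx": 0.06,"ty": 0.1,"tz": 0.03,"spin": -0.3},
  {"tx": 0.085,"ty": 0.135,"tz": 0.03,"spin": -0.4},
  {"tx": 0.11,"ty": 0.17,"tz": 0.03,"spin": -0.5},
], gripper=1, newtons=40)

```text
time: 1.7
ee_pos: [0.3398, -0.3286, 0.2617]
ee_rot: [[0.997, -0.075, 0.001], [-0.075, -0.997, -0.001], [0.001, 0.001, -1.0]]
wrist_force: [0.7, -0.3, -1.0]
width: 0.0122
finger_force: 0.0
```

Request:
step_arm([
  {"tx": 0.02,"ty": 0.03},
  {"tx": 0.04,"ty": 0.06},
  {"tx": 0.055,"ty": 0.094},
  {"tx": 0.06,"ty": 0.094},
  {"tx": 0.06,"ty": 0.094},
])

```text
schema error: expected keys tx, ty, tz, spin
```

```bash
python3 - <<'E'
from h import *
look(['wrist'],['tank_mouth','cover_grip','washer'],tag='b')
look(['top'],['cover_grip','tank_mouth'])
s=sensors.observe();print(s['time'],s['ee_pos'],np.round(s['ee_rot'],3),s['width'],s['wrist_force'])
E
```

```text
wrist tank_mouth [ 0.478 -0.242  0.139] 0.85
wrist cover_grip [ 0.454 -0.234  0.171] 0.83
wrist washer [ 0.558 -0.238 -0.001] 0.78
top cover_grip [ 0.449 -0.239  0.177] 0.7
top tank_mouth [ 0.481 -0.242  0.145] 0.9
2.05 [ 0.33867111 -0.33072569  0.2611881 ] [[ 0.998 -0.07  -0.   ]
 [-0.07  -0.998  0.   ]
 [-0.    -0.    -1.   ]] -0.000170148131908236 [ 1.04691789 -0.44911621  0.39492188]
```

View pics/b_wrist.png

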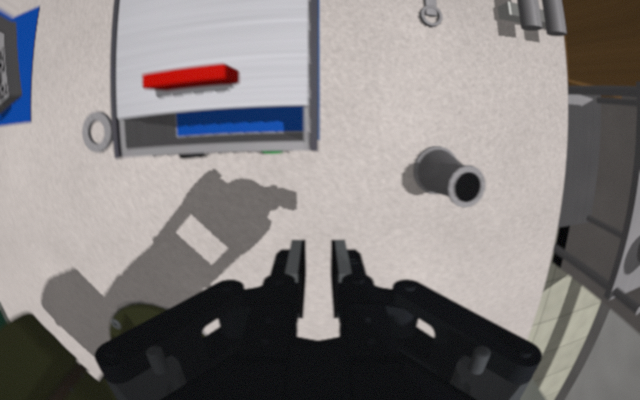

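The wrist view shows the red grip at (190,76), a strip of cover plate in front of it, the open slot at (215,130), and the reducer well off to the side at (450,175). Cover opening now looks like about 30 mm. Next: descend behind the grip and push.

Request:
step_arm([
  {"tx": 0.02,"ty": 0.03,"tz": 0,"spin": 0},
  {"tx": 0.045,"ty": 0.06,"tz": 0,"spin": 0},
  {"tx": 0.065,"ty": 0.093,"tz": 0,"spin": 0},
  {"tx": 0.065,"ty": 0.093,"tz": -0.04,"spin": 0},
  {"tx": 0.065,"ty": 0.093,"tz": -0.08,"spin": 0},
])

```text
time: 2.55
ee_pos: [0.4046, -0.2372, 0.1808]
ee_rot: [[0.998, -0.069, 0.002], [-0.069, -0.998, -0.001], [0.002, 0.001, -1.0]]
wrist_force: [0.6, -0.8, -1.4]
width: 0.0
finger_force: 0.0
```

Request:
step_arm([
  {"tx": 0,"ty": 0,"tz": -0.018,"spin": 0},
  {"tx": 0,"ty": 0,"tz": -0.018,"spin": 0},
  {"tx": 0.015,"ty": 0,"tz": -0.018,"spin": 0},
  {"tx": 0.03,"ty": -0.002,"tz": -0.018,"spin": 0},
  {"tx": 0.04,"ty": -0.003,"tz": -0.018,"spin": 0},
])

```text
time: 3.05
ee_pos: [0.4449, -0.241, 0.1645]
ee_rot: [[0.997, -0.071, 0.001], [-0.071, -0.997, -0.001], [0.001, 0.001, -1.0]]
wrist_force: [-1.8, 0.6, 1.7]
width: 0.0001
finger_force: 0.9
```

Request:
step_arm([
  {"tx": 0.012,"ty": -0.001,"tz": 0,"spin": 0},
  {"tx": 0.024,"ty": -0.002,"tz": 0,"spin": 0},
  {"tx": 0.036,"ty": -0.003,"tz": 0,"spin": 0},
  {"tx": 0.048,"ty": -0.004,"tz": 0,"spin": 0},
  {"tx": 0.06,"ty": -0.004,"tz": 0,"spin": 0},
])

```text
time: 3.55
ee_pos: [0.5046, -0.2448, 0.1642]
ee_rot: [[0.997, -0.071, 0.0], [-0.071, -0.997, -0.001], [0.0, 0.001, -1.0]]
wrist_force: [-1.8, -1.4, -0.3]
width: -0.0003
finger_force: 1.0
```

Pushing at about 2 N, as expected. I'll keep going, slower towards the stop.

Request:
step_arm([
  {"tx": 0.01,"ty": -0.001,"tz": 0,"spin": 0},
  {"tx": 0.02,"ty": -0.001,"tz": 0,"spin": 0},
  {"tx": 0.028,"ty": -0.002,"tz": 0,"spin": 0},
  {"tx": 0.034,"ty": -0.002,"tz": 0,"spin": 0},
  {"tx": 0.038,"ty": -0.003,"tz": 0,"spin": 0},
])

```text
time: 4.05
ee_pos: [0.5426, -0.2469, 0.1632]
ee_rot: [[0.998, -0.07, -0.0], [-0.07, -0.998, 0.0], [-0.0, -0.0, -1.0]]
wrist_force: [-1.7, 0.6, 0.8]
width: 0.0003
finger_force: 0.8
```

Request:
step_arm([
  {"tx": 0.002,"ty": 0,"tz": 0,"spin": 0},
  {"tx": 0.004,"ty": 0,"tz": 0,"spin": 0},
  {"tx": 0.006,"ty": 0,"tz": 0,"spin": 0},
  {"tx": 0.008,"ty": 0,"tz": 0,"spin": 0},
  {"tx": 0.008,"ty": 0,"tz": 0,"spin": 0},
])

```text
time: 4.55
ee_pos: [0.5504, -0.2469, 0.1633]
ee_rot: [[0.998, -0.07, 0.0], [-0.07, -0.998, 0.0], [0.0, -0.0, -1.0]]
wrist_force: [-0.1, -0.7, -0.6]
width: -0.0001
finger_force: 0.0
```

Request:
step_arm([
  {"tx": 0.002,"ty": 0,"tz": 0,"spin": 0},
  {"tx": 0.004,"ty": 0,"tz": 0,"spin": 0},
  {"tx": 0.006,"ty": 0,"tz": 0,"spin": 0},
  {"tx": 0.008,"ty": 0,"tz": 0,"spin": 0},
  {"tx": 0.01,"ty": 0,"tz": 0,"spin": 0},
])

```text
time: 5.05
ee_pos: [0.5577, -0.247, 0.1633]
ee_rot: [[0.997, -0.07, -0.007], [-0.07, -0.998, 0.001], [-0.008, -0.001, -1.0]]
wrist_force: [-42.6, 3.9, 18.4]
width: -0.0001
finger_force: 21.6
```

```bash
python3 - <<'E'
from h import *
look(['scene','top','wrist'],['cover_grip','tank_mouth'])
E
```

```text
scene cover_grip [ 0.578 -0.244  0.175] 0.72
scene tank_mouth [ 0.477 -0.242  0.14 ] 0.78
top cover_grip [ 0.574 -0.245  0.179] 0.95
wrist cover_grip [ 0.576 -0.246  0.173] 0.56
wrist tank_mouth [ 0.479 -0.242  0.137] 0.96
```

The cover is against its stop. Next I'll back off, rise, open the gripper and go over to the tray.

Request:
step_arm([
  {"tx": -0.015,"ty": 0,"tz": 0,"spin": 0},
  {"tx": -0.03,"ty": 0,"tz": 0.02,"spin": 0},
  {"tx": -0.03,"ty": 0.01,"tz": 0.06,"spin": 0},
  {"tx": -0.03,"ty": 0.04,"tz": 0.09,"spin": 0},
  {"tx": -0.03,"ty": 0.08,"tz": 0.1,"spin": 0},
])

```text
time: 6.0
ee_pos: [0.5309, -0.1671, 0.2668]
ee_rot: [[0.997, -0.072, 0.005], [-0.072, -0.997, -0.002], [0.005, 0.001, -1.0]]
wrist_force: [0.3, 0.5, -1.0]
width: 0.0003
finger_force: 0.0
```

Request:
step_arm([
  {"tx": 0.01,"ty": 0.045,"tz": 0,"spin": 0.05},
  {"tx": 0.02,"ty": 0.09,"tz": 0,"spin": 0.1},
  {"tx": 0.03,"ty": 0.135,"tz": 0,"spin": 0.15},
  {"tx": 0.04,"ty": 0.18,"tz": 0,"spin": 0.17},
  {"tx": 0.05,"ty": 0.225,"tz": 0,"spin": 0.17},
], gripper=0)

```text
time: 6.5
ee_pos: [0.5805, 0.0602, 0.2636]
ee_rot: [[0.995, 0.101, 0.001], [0.101, -0.995, 0.0], [0.001, -0.0, -1.0]]
wrist_force: [0.8, -0.3, 0.6]
width: 0.0723
finger_force: 0.0
```

Request:
step_arm([
  {"tx": 0,"ty": 0.045,"tz": 0,"spin": 0},
  {"tx": 0,"ty": 0.09,"tz": 0,"spin": 0},
  {"tx": 0,"ty": 0.135,"tz": 0,"spin": 0},
  {"tx": 0,"ty": 0.17,"tz": 0,"spin": 0},
  {"tx": 0,"ty": 0.17,"tz": 0,"spin": 0},
])

```text
time: 7.0
ee_pos: [0.5795, 0.2322, 0.2629]
ee_rot: [[0.995, 0.104, -0.0], [0.104, -0.995, 0.001], [-0.0, -0.001, -1.0]]
wrist_force: [0.4, -0.6, -0.2]
width: 0.0851
finger_force: 0.0
```

```bash
python3 - <<'E'
from h import *
look(['wrist'],['tray_grip','tray_lip','tray','mat','cover_grip'],tag='c')
look(['top','scene'],['tray_grip','tray_lip','tray','mat','cover_grip'])
s=sensors.observe();print(s['time'],s['ee_pos'],np.round(s['ee_rot'],3),s['width'])
E
```

```text
wrist tray_grip [0.606 0.266 0.111] 0.83
wrist tray_lip [0.684 0.278 0.007] 0.76
wrist tray [0.608 0.268 0.002] 0.68
wrist cover_grip [0.557 0.227 0.007] 0.48
top tray [ 0.552 -0.244 -0.002] 0.55
top mat [ 0.601  0.254 -0.001] 0.87
top cover_grip [ 0.57  -0.248  0.177] 0.77
scene tray_grip [0.608 0.265 0.106] 0.6
scene tray_lip [0.679 0.273 0.008] 0.84
scene tray [0.605 0.264 0.003] 0.81
scene cover_grip [ 0.574 -0.243  0.169] 0.9
7.9 [0.58015625 0.22805305 0.26329668] [[ 0.995  0.1    0.   ]
 [ 0.1   -0.995  0.   ]
 [ 0.    -0.    -1.   ]] 0.08532107540443161
```

View pics/c_wrist.png

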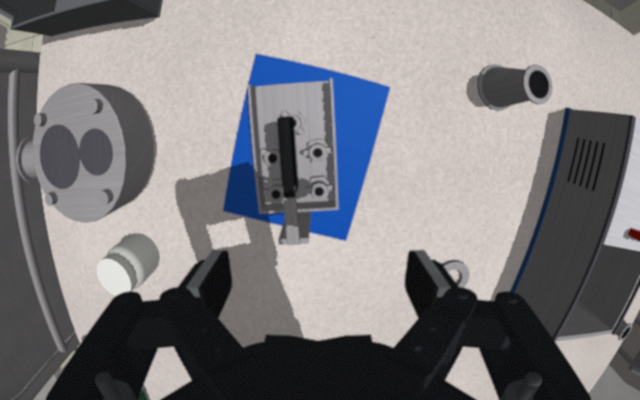

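The wrist view shows the black grip plate at (288,155), five nuts in the tray, the post at the rear (290,235), and the lip at the top (290,85), pointing away. All views agree on the grip at (0.607, 0.266, 0.108). I'll align over the plate and descend.

The tool stays vertical, so to tip I'll let the tray pivot in the grip by pressing its rear underside on the tank's near rim.

Request:
step_arm([
  {"tx": 0.018,"ty": 0.02,"tz": 0,"spin": 0.02},
  {"tx": 0.035,"ty": 0.038,"tz": 0,"spin": 0.02},
  {"tx": 0.035,"ty": 0.038,"tz": -0.03,"spin": 0.02},
  {"tx": 0.035,"ty": 0.038,"tz": -0.07,"spin": 0.02},
  {"tx": 0.035,"ty": 0.038,"tz": -0.11,"spin": 0.02},
])

```text
time: 8.4
ee_pos: [0.6152, 0.2662, 0.1521]
ee_rot: [[0.993, 0.12, 0.001], [0.12, -0.993, 0.0], [0.001, -0.0, -1.0]]
wrist_force: [0.0, -0.1, -0.2]
width: 0.0853
finger_force: 0.0
```

Request:
step_arm([
  {"tx": 0,"ty": 0,"tz": -0.03,"spin": 0},
  {"tx": 0,"ty": 0,"tz": -0.05,"spin": 0},
  {"tx": 0,"ty": 0,"tz": -0.058,"spin": 0},
  {"tx": 0,"ty": 0,"tz": -0.058,"spin": 0},
])

```text
time: 8.8
ee_pos: [0.6149, 0.266, 0.0946]
ee_rot: [[0.993, 0.12, -0.001], [0.12, -0.993, -0.0], [-0.001, 0.0, -1.0]]
wrist_force: [0.5, -0.5, 1.1]
width: 0.0856
finger_force: 0.0
```

Request:
step_arm([
  {"tx": 0,"ty": 0,"tz": 0,"spin": 0},
  {"tx": 0,"ty": 0,"tz": 0,"spin": 0},
  {"tx": 0,"ty": 0,"tz": 0,"spin": 0},
  {"tx": 0,"ty": 0,"tz": 0,"spin": 0},
  {"tx": 0,"ty": 0,"tz": 0,"spin": 0},
], gripper=1, newtons=60)

```text
time: 9.3
ee_pos: [0.6153, 0.2661, 0.0956]
ee_rot: [[0.993, 0.12, 0.0], [0.12, -0.993, 0.0], [0.0, -0.0, -1.0]]
wrist_force: [-1.1, 8.4, 9.5]
width: 0.0125
finger_force: 10.9
```

Request:
step_arm([
  {"tx": 0,"ty": 0,"tz": 0,"spin": 0},
  {"tx": 0,"ty": 0,"tz": 0,"spin": 0},
  {"tx": 0,"ty": 0,"tz": 0,"spin": 0},
  {"tx": 0,"ty": 0,"tz": 0.005,"spin": 0},
  {"tx": 0,"ty": 0,"tz": 0.015,"spin": 0},
])

```text
time: 9.8
ee_pos: [0.6142, 0.2656, 0.1087]
ee_rot: [[0.993, 0.119, -0.004], [0.119, -0.993, -0.001], [-0.004, 0.001, -1.0]]
wrist_force: [-0.3, 0.6, -7.6]
width: 0.0113
finger_force: 58.6
```

```bash
python3 - <<'E'
from h import *
look(['wrist','scene'],['tray_grip','tray_lip','tray','nut0'],k=2,tag='d')
s=sensors.observe();print(s['time'],s['ee_pos'],np.round(s['ee_rot'],3),s['width'],s['wrist_force'],s['ft_torque'])
E
```

```text
wrist tray_grip [0.606 0.267 0.124] 0.94
wrist tray_lip [0.684 0.276 0.016] 0.86
wrist tray [0.605 0.264 0.016] 0.65
wrist tray [0.683 0.277 0.014] 0.53
wrist nut0 [0.593 0.287 0.02 ] 0.72
wrist nut0 [0.634 0.267 0.021] 0.63
scene tray_grip [0.609 0.263 0.121] 0.92
scene tray_grip [0.589 0.29  0.018] 0.28
scene tray_lip [0.681 0.273 0.022] 0.73
scene tray [0.608 0.266 0.02 ] 0.7
scene nut0 [0.634 0.269 0.02 ] 0.57
scene nut0 [0.554 0.234 0.02 ] 0.51
10.3 [0.61505474 0.26598215 0.10995776] [[ 0.993  0.119 -0.001]
 [ 0.119 -0.993 -0.   ]
 [-0.001  0.    -1.   ]] 0.011152232156995989 [-0.26750309  0.91872263 -7.00188181] [ 0.00650356 -0.21983191  0.01510061]
```

View pics/d_wrist.png

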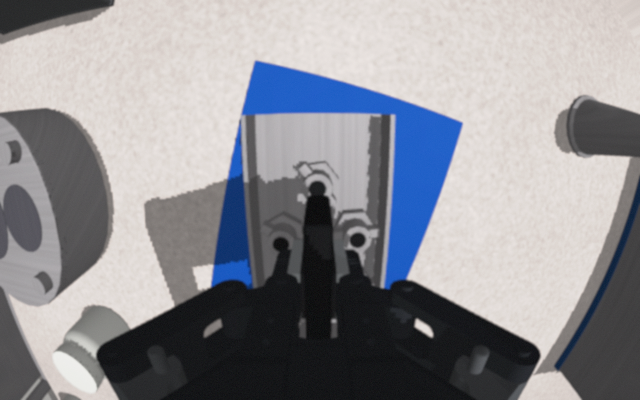

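The tray hangs level in the grip (lip at z 0.016–0.022, grip raised by 15 mm), with nuts visible at (317,187), (281,243) and (357,238). I'll raise it and carry it gently to the washer.

Request:
step_arm([
  {"tx": 0,"ty": 0,"tz": 0.015,"spin": 0},
  {"tx": 0,"ty": 0,"tz": 0.04,"spin": 0},
  {"tx": 0,"ty": 0,"tz": 0.075,"spin": 0},
  {"tx": 0,"ty": 0,"tz": 0.11,"spin": 0},
  {"tx": 0,"ty": -0.01,"tz": 0.14,"spin": 0},
])

```text
time: 10.8
ee_pos: [0.615, 0.2568, 0.2537]
ee_rot: [[0.993, 0.121, 0.002], [0.121, -0.993, 0.001], [0.002, -0.001, -1.0]]
wrist_force: [0.3, 0.4, -7.1]
width: 0.0108
finger_force: 59.1
```

Request:
step_arm([
  {"tx": -0.005,"ty": -0.018,"tz": 0.02,"spin": -0.01},
  {"tx": -0.01,"ty": -0.04,"tz": 0.03,"spin": -0.02},
  {"tx": -0.018,"ty": -0.064,"tz": 0.03,"spin": -0.03},
  {"tx": -0.026,"ty": -0.09,"tz": 0.03,"spin": -0.04},
  {"tx": -0.034,"ty": -0.116,"tz": 0.03,"spin": -0.05},
])

```text
time: 11.3
ee_pos: [0.5806, 0.1391, 0.2817]
ee_rot: [[0.998, 0.07, 0.001], [0.07, -0.998, 0.0], [0.001, -0.0, -1.0]]
wrist_force: [0.7, 0.5, -7.5]
width: 0.0113
finger_force: 59.1
```

Request:
step_arm([
  {"tx": -0.008,"ty": -0.026,"tz": 0,"spin": -0.01},
  {"tx": -0.016,"ty": -0.052,"tz": 0,"spin": -0.02},
  {"tx": -0.024,"ty": -0.078,"tz": 0,"spin": -0.03},
  {"tx": -0.032,"ty": -0.104,"tz": 0,"spin": -0.04},
  {"tx": -0.04,"ty": -0.13,"tz": 0,"spin": -0.05},
])

```text
time: 11.8
ee_pos: [0.5406, 0.0091, 0.2817]
ee_rot: [[1.0, 0.019, 0.002], [0.019, -1.0, -0.0], [0.002, 0.0, -1.0]]
wrist_force: [0.5, 0.1, -6.8]
width: 0.0109
finger_force: 59.1
```

Request:
step_arm([
  {"tx": -0.008,"ty": -0.026,"tz": 0,"spin": -0.01},
  {"tx": -0.016,"ty": -0.052,"tz": 0,"spin": -0.02},
  {"tx": -0.024,"ty": -0.078,"tz": 0,"spin": -0.03},
  {"tx": -0.032,"ty": -0.104,"tz": 0,"spin": -0.04},
  {"tx": -0.04,"ty": -0.13,"tz": 0,"spin": -0.05},
])

```text
time: 12.3
ee_pos: [0.5007, -0.1209, 0.2817]
ee_rot: [[1.0, -0.031, 0.002], [-0.031, -1.0, -0.0], [0.002, 0.0, -1.0]]
wrist_force: [0.3, 0.2, -7.8]
width: 0.0111
finger_force: 59.1
```

Request:
step_arm([
  {"tx": -0.008,"ty": -0.026,"tz": 0,"spin": -0.01},
  {"tx": -0.016,"ty": -0.052,"tz": 0,"spin": -0.02},
  {"tx": -0.024,"ty": -0.076,"tz": 0,"spin": -0.03},
  {"tx": -0.031,"ty": -0.096,"tz": 0,"spin": -0.04},
  {"tx": -0.036,"ty": -0.11,"tz": 0,"spin": -0.04},
])

```text
time: 12.8
ee_pos: [0.4646, -0.2311, 0.2815]
ee_rot: [[0.997, -0.071, 0.001], [-0.071, -0.997, -0.001], [0.001, 0.001, -1.0]]
wrist_force: [-0.4, 0.1, -6.9]
width: 0.0113
finger_force: 59.1
```

Request:
step_arm([
  {"tx": -0.001,"ty": -0.008,"tz": 0,"spin": 0},
  {"tx": -0.001,"ty": -0.01,"tz": 0,"spin": 0},
  {"tx": -0.001,"ty": -0.01,"tz": 0,"spin": 0},
])

```text
time: 13.1
ee_pos: [0.4644, -0.2396, 0.2804]
ee_rot: [[0.998, -0.07, 0.0], [-0.07, -0.998, 0.0], [0.0, -0.0, -1.0]]
wrist_force: [-0.0, 0.2, -7.4]
width: 0.0114
finger_force: 59.0
```

```bash
python3 - <<'E'
from h import *
look(['wrist','scene'],['tray_grip','tray_lip','tray','tank_mouth','cover_grip'],k=1,tag='e')
s=sensors.observe();print(s['time'],s['ee_pos'],np.round(s['ee_rot'],3),s['width'],s['wrist_force'],s['ft_torque'])
E
```

```text
wrist tray_grip [ 0.454 -0.237  0.293] 0.86
wrist tray_lip [ 0.536 -0.243  0.189] 0.78
wrist tray [ 0.456 -0.238  0.189] 0.63
wrist cover_grip [ 0.578 -0.244  0.172] 0.69
scene tray_grip [ 0.459 -0.239  0.291] 0.97
scene tray_lip [ 0.53  -0.246  0.192] 0.83
scene tray [ 0.455 -0.239  0.19 ] 0.91
scene tank_mouth [ 0.477 -0.239  0.138] 0.77
scene cover_grip [ 0.576 -0.243  0.174] 0.57
13.7 [ 0.46418765 -0.23992537  0.28027653] [[ 0.998 -0.07  -0.   ]
 [-0.07  -0.998  0.   ]
 [-0.    -0.    -1.   ]] 0.010729563868733149 [-0.57078774  0.11177586 -6.85159669] [-0.02497103 -0.1795399   0.00208489]
```

View pics/e_scene.png

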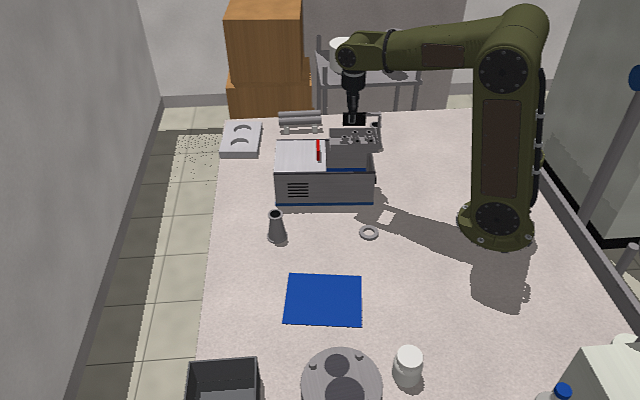

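The scene shows the tray level over the tank at (350,140), with the nuts inside and the mat empty at (322,300). Measured lip (0.533, -0.245, 0.19), so the rear edge is over the near wall. I'll lower it onto the rim with a softer grip, then swing about the rim.

Request:
step_arm([
  {"tx": 0,"ty": 0,"tz": -0.015,"spin": 0},
  {"tx": 0,"ty": 0,"tz": -0.03,"spin": 0},
  {"tx": 0,"ty": 0,"tz": -0.04,"spin": 0},
  {"tx": 0,"ty": 0,"tz": -0.046,"spin": 0},
  {"tx": 0.001,"ty": 0,"tz": -0.049,"spin": 0},
], newtons=40)

```text
time: 14.2
ee_pos: [0.4653, -0.24, 0.2312]
ee_rot: [[0.998, -0.07, 0.0], [-0.07, -0.998, -0.0], [0.0, 0.0, -1.0]]
wrist_force: [0.5, 0.7, 1.4]
width: 0.0112
finger_force: 60.4
```

Request:
step_arm([
  {"tx": 0.003,"ty": 0,"tz": -0.003,"spin": 0},
  {"tx": 0.006,"ty": -0.001,"tz": -0.005,"spin": 0},
  {"tx": 0.009,"ty": -0.001,"tz": -0.007,"spin": 0},
  {"tx": 0.012,"ty": -0.001,"tz": -0.01,"spin": 0},
  {"tx": 0.015,"ty": -0.001,"tz": -0.012,"spin": 0},
])

```text
time: 14.7
ee_pos: [0.4808, -0.2413, 0.2197]
ee_rot: [[0.998, -0.07, 0.001], [-0.07, -0.998, -0.001], [0.001, 0.001, -1.0]]
wrist_force: [0.5, -1.9, 3.1]
width: 0.0112
finger_force: 61.1
```

```bash
python3 - <<'E'
from h import *
look(['wrist','scene'],['tray_grip','tray_lip','tray'],k=1,tag='f')
s=sensors.observe();print(s['time'],s['ee_pos'],s['width'],s['wrist_force'],s['ft_torque'],s['finger_force'])
E
```

```text
wrist tray_grip [ 0.474 -0.24   0.233] 0.74
wrist tray_lip [ 0.533 -0.244  0.117] 0.62
wrist tray [ 0.612 -0.498 -0.001] 0.63
scene tray_grip [ 0.474 -0.242  0.233] 0.86
scene tray_lip [ 0.455 -0.24   0.13 ] 0.6
scene tray [ 0.454 -0.239  0.129] 0.97
15.1 [ 0.48066225 -0.24125424  0.21984162] 0.011328433713921286 [ 5.28565398 -3.07230562  4.88774103] [-0.46273243 -0.33387496 -0.00302946] 61.43339395523071
```

It works: the lip has dropped to z 0.117 and forces are small. I'll continue the swing.

Request:
step_arm([
  {"tx": 0.003,"ty": 0,"tz": -0.002,"spin": 0},
  {"tx": 0.005,"ty": 0,"tz": -0.005,"spin": 0},
  {"tx": 0.009,"ty": -0.001,"tz": -0.009,"spin": 0},
  {"tx": 0.012,"ty": -0.001,"tz": -0.012,"spin": 0},
  {"tx": 0.014,"ty": -0.001,"tz": -0.015,"spin": 0},
])

```text
time: 15.6
ee_pos: [0.495, -0.2421, 0.2046]
ee_rot: [[0.998, -0.07, 0.002], [-0.07, -0.998, -0.001], [0.002, 0.001, -1.0]]
wrist_force: [6.6, -2.4, 8.0]
width: 0.0109
finger_force: 63.8
```

Request:
step_arm([
  {"tx": 0.004,"ty": 0,"tz": -0.005,"spin": 0},
  {"tx": 0.008,"ty": 0,"tz": -0.01,"spin": 0},
  {"tx": 0.011,"ty": -0.001,"tz": -0.015,"spin": 0},
  {"tx": 0.014,"ty": -0.001,"tz": -0.02,"spin": 0},
  {"tx": 0.014,"ty": -0.001,"tz": -0.02,"spin": 0},
])

```text
time: 16.1
ee_pos: [0.5089, -0.2429, 0.1838]
ee_rot: [[0.998, -0.07, 0.001], [-0.07, -0.998, -0.0], [0.001, -0.0, -1.0]]
wrist_force: [5.7, -2.6, 2.4]
width: 0.011
finger_force: 66.4
```

```bash
python3 - <<'E'
from h import *
look(['wrist','scene'],['tray_grip','tray_lip','tray','nut0'],k=5,tag='g')
s=sensors.observe();print(s['time'],s['ee_pos'],s['width'],s['wrist_force'],s['ft_torque'],s['finger_force'])
E
```

```text
wrist tray_grip [ 0.499 -0.241  0.202] 0.76
wrist tray_grip [ 0.556 -0.239 -0.002] 0.71
wrist tray_grip [ 0.6    0.252 -0.002] 0.38
wrist tray_lip [ 0.517 -0.244  0.074] 0.91
wrist tray [ 0.446 -0.236  0.109] 0.84
scene tray_grip [ 0.501 -0.24   0.203] 0.97
scene tray_lip [ 0.515 -0.247  0.074] 0.82
scene tray [ 0.448 -0.24   0.108] 0.71
scene nut0 [ 0.449 -0.239  0.11 ] 0.69
scene nut0 [ 0.473 -0.24   0.1  ] 0.58
scene nut0 [ 0.441 -0.21   0.115] 0.54
scene nut0 [ 0.395 -0.257  0.138] 0.5
scene nut0 [ 0.445 -0.271  0.114] 0.5
16.6 [ 0.50875184 -0.24291586  0.1841452 ] 0.011263234738119948 [ 6.05957826 -1.3046123   1.82922134] [-0.29583606 -0.66817449  0.14931267] 66.21116638183594
```

View pics/g_wrist.png

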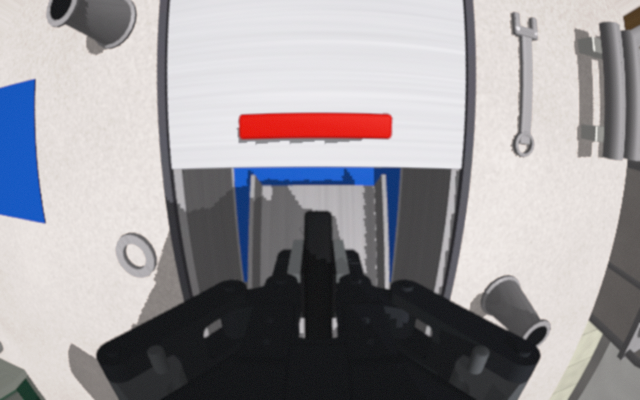

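Tilt is about 0.47 rad, lip at (0.516, -0.245, 0.074) inside the mouth. In the wrist picture the lip is at (310,185), clear of the red grip and cover edge. No nut has slid yet, so I'll tilt further.

Request:
step_arm([
  {"tx": 0.002,"ty": 0,"tz": -0.005,"spin": 0},
  {"tx": 0.004,"ty": 0,"tz": -0.01,"spin": 0},
  {"tx": 0.006,"ty": 0,"tz": -0.015,"spin": 0},
  {"tx": 0.008,"ty": 0,"tz": -0.019,"spin": 0},
  {"tx": 0.008,"ty": 0,"tz": -0.019,"spin": 0},
])

```text
time: 17.1
ee_pos: [0.5169, -0.2431, 0.1648]
ee_rot: [[0.998, -0.07, 0.001], [-0.07, -0.998, -0.001], [0.001, 0.0, -1.0]]
wrist_force: [7.2, -2.6, 3.3]
width: 0.0114
finger_force: 68.6
```

```bash
python3 - <<'E'
from h import *
look(['scene'],['tray_grip','tray_lip','tray','nut0'],k=5,tag='i')
look(['wrist'],['tray_lip','nut0'],k=5,tag='i')
s=sensors.observe();print(s['time'],s['ee_pos'],s['width'],s['wrist_force'],s['ft_torque'],s['finger_force'])
E
```

```text
scene tray_grip [ 0.509 -0.243  0.183] 0.97
scene tray [ 0.446 -0.238  0.1  ] 0.78
scene tray [ 0.422 -0.261  0.119] 0.75
scene nut0 [ 0.491 -0.24   0.068] 0.64
scene nut0 [ 0.462 -0.271  0.09 ] 0.62
scene nut0 [ 0.422 -0.26   0.118] 0.55
scene nut0 [ 0.425 -0.212  0.118] 0.46
scene nut0 [ 0.459 -0.216  0.092] 0.36
wrist tray_lip [ 0.508 -0.24   0.052] 0.75
wrist nut0 [ 0.505 -0.22   0.06 ] 0.76
wrist nut0 [ 0.523 -0.28   0.034] 0.67
wrist nut0 [ 0.501 -0.27   0.064] 0.65
17.5 [ 0.51683646 -0.24314725  0.16514082] 0.011154870432729455 [ 6.88220676 -4.00574347  4.42708778] [-0.48932359 -0.6186384   0.15688396] 68.40846061706543
```

The nuts have begun to slide. I'll hold and look again.

Request:
step_arm([
  {"tx": 0,"ty": 0,"tz": 0,"spin": 0},
  {"tx": 0,"ty": 0,"tz": 0,"spin": 0},
  {"tx": 0,"ty": 0,"tz": 0,"spin": 0},
  {"tx": 0,"ty": 0,"tz": 0,"spin": 0},
  {"tx": 0,"ty": 0,"tz": 0,"spin": 0},
], gripper=1, newtons=120)

```text
time: 18.0
ee_pos: [0.5168, -0.2432, 0.1652]
ee_rot: [[0.998, -0.07, 0.001], [-0.07, -0.998, -0.001], [0.002, 0.001, -1.0]]
wrist_force: [7.4, -3.5, 3.9]
width: 0.0104
finger_force: 117.1
```

```bash
python3 - <<'E'
from h import *
look(['scene'],['tray_lip','tray','nut0'],k=5,tag='j')
look(['wrist'],['tray_lip','nut0'],k=5,tag='j')
s=sensors.observe();print(s['time'],s['ee_pos'],s['wrist_force'],s['ft_torque'],s['finger_force'])
a=cv2.imread('pics/j_wrist.png');b=cv2.imread('pics/j_scene.png')
cv2.imwrite('pics/jj.png',np.hstack([cv2.resize(a[150:400,160:480],(400,312)),cv2.resize(b[80:220,260:400],(312,312))]))
E
```

```text
scene tray_lip [ 0.502 -0.244  0.055] 0.79
scene tray [ 0.444 -0.236  0.099] 0.66
scene nut0 [ 0.528 -0.316  0.035] 0.44
wrist tray_lip [ 0.51  -0.244  0.053] 0.96
wrist nut0 [ 0.512 -0.267  0.037] 0.79
wrist nut0 [ 0.518 -0.216  0.046] 0.75
18.35 [ 0.51684086 -0.24316775  0.16523807] [ 7.90642245 -2.80755141  3.61356504] [-0.46172203 -0.63940148  0.20795788] 117.05811023712158
```

View pics/jj.png

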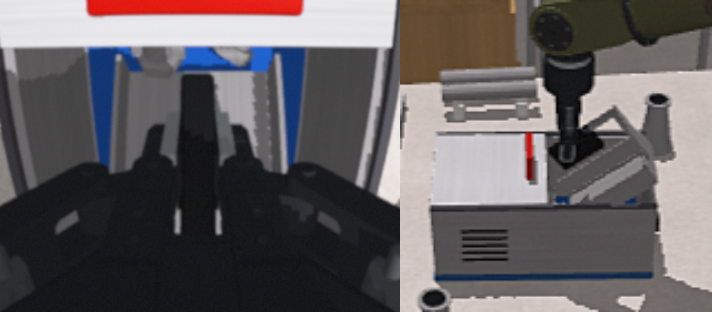

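The left crop shows nuts ahead of the lip in the tank at (155,60) and (235,55). The right crop shows the tilted tray empty as far as visible. With the grip clamped at 120 N I'll raise the still-tilted tray so that any leaning nuts fall free.

Request:
step_arm([
  {"tx": 0,"ty": 0,"tz": 0.006,"spin": 0},
  {"tx": 0,"ty": 0,"tz": 0.014,"spin": 0},
  {"tx": 0,"ty": 0,"tz": 0.024,"spin": 0},
  {"tx": 0,"ty": 0,"tz": 0.034,"spin": 0},
  {"tx": 0,"ty": 0,"tz": 0.044,"spin": 0},
])

```text
time: 18.85
ee_pos: [0.5162, -0.2429, 0.2102]
ee_rot: [[0.998, -0.07, 0.0], [-0.07, -0.998, 0.0], [0.0, -0.0, -1.0]]
wrist_force: [-0.2, -0.2, -4.4]
width: 0.0105
finger_force: 117.2
```

Request:
step_arm([
  {"tx": 0,"ty": 0,"tz": 0.008,"spin": 0},
  {"tx": 0,"ty": 0,"tz": 0.016,"spin": 0},
  {"tx": 0,"ty": 0,"tz": 0.016,"spin": 0},
  {"tx": 0,"ty": 0,"tz": 0.016,"spin": 0},
  {"tx": 0,"ty": 0,"tz": 0.016,"spin": 0},
])

```text
time: 19.35
ee_pos: [0.516, -0.2429, 0.2247]
ee_rot: [[0.998, -0.07, -0.001], [-0.07, -0.998, 0.0], [-0.001, -0.0, -1.0]]
wrist_force: [-0.0, -0.4, -5.4]
width: 0.0106
finger_force: 117.2
```

```bash
python3 - <<'E'
from h import *
look(['scene','wrist','top'],['tray_lip','tray','nut0'],k=6,tag='k')
s=sensors.observe();print(s['time'],s['ee_pos'],s['wrist_force'],s['ft_torque'],s['finger_force'])
a=cv2.imread('pics/k_wrist.png');b=cv2.imread('pics/k_scene.png')
cv2.imwrite('pics/kk.png',np.hstack([cv2.resize(a[100:350,160:480],(400,312)),cv2.resize(b[80:220,260:400],(312,312))]))
E
```

```text
scene tray_lip [ 0.505 -0.244  0.115] 0.77
scene tray_lip [ 0.576 -0.244  0.171] 0.39
scene tray [ 0.445 -0.238  0.158] 0.62
scene nut0 [ 0.53  -0.313  0.036] 0.46
wrist tray_lip [ 0.509 -0.239  0.112] 0.69
wrist tray [ 0.441 -0.235  0.16 ] 0.77
wrist nut0 [ 0.519 -0.215  0.016] 0.95
19.95 [ 0.51615501 -0.24297316  0.22525173] [ 0.3616374  -0.21044071 -3.81967738] [-0.00467553 -0.22519679  0.02082236] 117.16575264930725
```

View pics/kk.png

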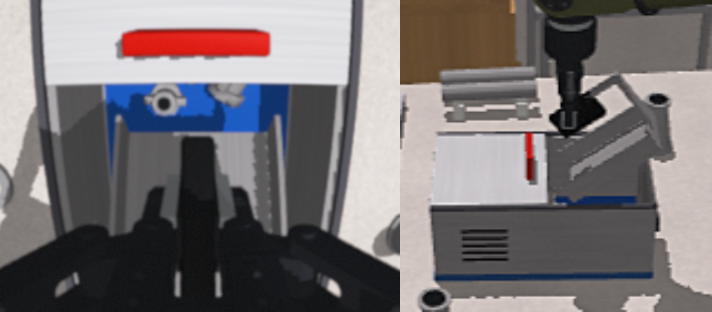

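The left crop shows nuts on the tank floor at (165,97) and (230,92). The tray reads as empty: wrist load fell from about 7.2 to 4.3 N, which is the five nuts' 2.9 N. Tilt is about 0.65 rad and the lip is inside the mouth. Now back to the mat, still tilted.

Request:
step_arm([
  {"tx": 0,"ty": 0,"tz": 0.02,"spin": 0},
  {"tx": 0,"ty": 0,"tz": 0.045,"spin": 0},
  {"tx": 0,"ty": 0,"tz": 0.065,"spin": 0},
  {"tx": 0.005,"ty": 0.015,"tz": 0.07,"spin": 0},
  {"tx": 0.015,"ty": 0.045,"tz": 0.07,"spin": 0.02},
])

```text
time: 20.45
ee_pos: [0.5312, -0.1982, 0.2958]
ee_rot: [[0.999, -0.052, 0.001], [-0.052, -0.999, -0.001], [0.001, 0.001, -1.0]]
wrist_force: [1.5, 0.5, -5.2]
width: 0.0107
finger_force: 117.4
```

Request:
step_arm([
  {"tx": 0.01,"ty": 0.035,"tz": 0,"spin": 0.02},
  {"tx": 0.02,"ty": 0.07,"tz": 0,"spin": 0.04},
  {"tx": 0.03,"ty": 0.105,"tz": 0,"spin": 0.06},
  {"tx": 0.04,"ty": 0.14,"tz": 0,"spin": 0.08},
  {"tx": 0.05,"ty": 0.175,"tz": 0,"spin": 0.1},
])

```text
time: 20.95
ee_pos: [0.5812, -0.0207, 0.2946]
ee_rot: [[0.999, 0.051, -0.001], [0.051, -0.999, 0.0], [-0.001, -0.0, -1.0]]
wrist_force: [0.6, -0.5, -3.2]
width: 0.0102
finger_force: 117.4
```

Request:
step_arm([
  {"tx": 0.01,"ty": 0.035,"tz": 0,"spin": 0.02},
  {"tx": 0.02,"ty": 0.07,"tz": 0,"spin": 0.04},
  {"tx": 0.03,"ty": 0.105,"tz": 0,"spin": 0.05},
  {"tx": 0.04,"ty": 0.14,"tz": -0.02,"spin": 0.05},
  {"tx": 0.05,"ty": 0.175,"tz": -0.04,"spin": 0.05},
])

```text
time: 21.45
ee_pos: [0.6311, 0.1544, 0.2543]
ee_rot: [[0.995, 0.1, 0.0], [0.1, -0.995, 0.0], [0.0, -0.0, -1.0]]
wrist_force: [0.5, -0.7, -4.1]
width: 0.0103
finger_force: 117.6
```

Request:
step_arm([
  {"tx": 0.02,"ty": 0.035,"tz": -0.02,"spin": 0},
  {"tx": 0.035,"ty": 0.07,"tz": -0.05,"spin": 0},
  {"tx": 0.05,"ty": 0.1,"tz": -0.075,"spin": 0},
  {"tx": 0.055,"ty": 0.11,"tz": -0.085,"spin": 0},
  {"tx": 0.055,"ty": 0.11,"tz": -0.09,"spin": 0},
])

```text
time: 21.95
ee_pos: [0.6853, 0.2638, 0.1624]
ee_rot: [[0.995, 0.102, -0.003], [0.102, -0.995, -0.001], [-0.003, 0.001, -1.0]]
wrist_force: [-0.7, -0.9, -4.7]
width: 0.0105
finger_force: 117.9
```

```bash
python3 - <<'E'
from h import *
look(['scene','wrist','top'],['tray_lip','tray','mat','cover_grip'],k=1,tag='l')
for _ in [0]:
    s=snapshot('top'); print([(np.round(r['at'],3),round(r['p'],2)) for r in mark_of(s,'nut0')])
s=sensors.observe();print(s['time'],s['ee_pos'],s['wrist_force'],s['ft_torque'],s['finger_force'])
E
```

```text
scene tray_lip [0.673 0.259 0.052] 0.68
scene mat [ 0.601  0.262 -0.001] 0.93
scene cover_grip [ 0.576 -0.246  0.174] 0.87
wrist tray_lip [0.679 0.258 0.059] 0.6
wrist tray [0.614 0.254 0.103] 0.64
top tray_lip [ 0.431  0.003 -0.001] 0.74
top tray [ 0.733 -0.007  0.001] 0.19
top mat [ 0.6    0.254 -0.001] 0.77
top cover_grip [ 0.572 -0.246  0.174] 0.59
[(array([ 0.515, -0.215,  0.022]), 0.59), (array([ 0.536, -0.218,  0.036]), 0.53), (array([ 0.528, -0.309,  0.036]), 0.51), (array([ 0.534, -0.251,  0.041]), 0.44), (array([ 0.517, -0.266,  0.036]), 0.37)]
22.8 [0.6861395  0.26204942 0.16523629] [-1.47191458 -0.36305509 -4.13607571] [ 0.03285106 -0.24080168  0.03761709] 117.90704727172852
```

View pics/l_scene.png

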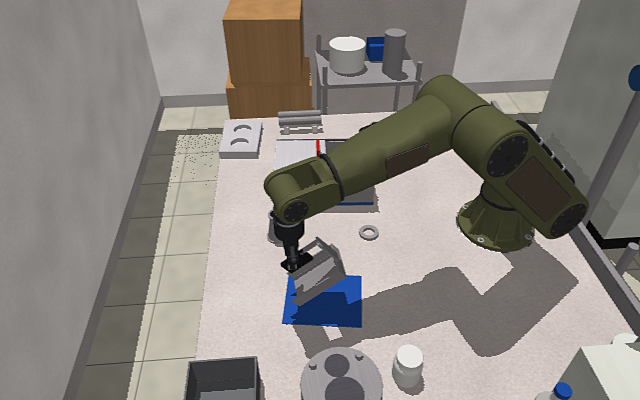

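The scene shows the tray tilted over the mat at (315,270), and the top camera finds five nuts in the tank. I'll lower the lip onto the mat with a soft grip, then walk the grip back so the tray turns flat about its lip.

Request:
step_arm([
  {"tx": 0,"ty": 0,"tz": -0.015,"spin": 0},
  {"tx": 0,"ty": 0,"tz": -0.03,"spin": 0},
  {"tx": 0,"ty": 0,"tz": -0.04,"spin": 0},
  {"tx": 0,"ty": 0,"tz": -0.046,"spin": 0},
  {"tx": 0,"ty": 0,"tz": -0.049,"spin": 0},
], gripper=1, newtons=30)

```text
time: 23.3
ee_pos: [0.6859, 0.262, 0.1151]
ee_rot: [[0.995, 0.1, -0.001], [0.1, -0.995, -0.0], [-0.001, 0.0, -1.0]]
wrist_force: [0.3, -0.2, -4.4]
width: 0.0105
finger_force: 117.9
```

Request:
step_arm([
  {"tx": -0.004,"ty": 0,"tz": -0.001,"spin": 0},
  {"tx": -0.008,"ty": -0.001,"tz": -0.001,"spin": 0},
  {"tx": -0.012,"ty": -0.001,"tz": -0.001,"spin": 0},
  {"tx": -0.016,"ty": -0.002,"tz": -0.001,"spin": 0},
  {"tx": -0.02,"ty": -0.002,"tz": -0.002,"spin": 0},
])

```text
time: 23.8
ee_pos: [0.666, 0.26, 0.1149]
ee_rot: [[0.995, 0.1, 0.001], [0.1, -0.995, 0.0], [0.001, -0.0, -1.0]]
wrist_force: [2.9, -0.4, 4.7]
width: 0.0106
finger_force: 119.5
```

```bash
python3 - <<'E'
from h import *
look(['scene','wrist'],['tray_lip','tray','tray_grip'],k=1)
s=sensors.observe();print(s['time'],s['ee_pos'],s['wrist_force'],s['ft_torque'],s['finger_force'])
E
```

```text
scene tray [0.595 0.252 0.053] 0.64
scene tray_grip [0.657 0.261 0.134] 0.65
wrist tray_lip [0.661 0.26  0.004] 0.83
wrist tray [0.592 0.256 0.05 ] 0.95
wrist tray_grip [0.656 0.26  0.136] 0.68
24.2 [0.6664261  0.26014379 0.11489259] [-0.47021874  0.7412116   3.667862  ] [-0.01660418  0.01141449  0.05974516] 118.98015975952148
```

The clamp did not ease, so the lip slid to x 0.661 instead of pivoting. I'll loosen by opening width instead, with the lip resting on the mat.

Request:
step_arm([
  {"tx": 0.005,"ty": 0.001,"tz": 0.003,"spin": 0},
  {"tx": 0.015,"ty": 0.002,"tz": 0.003,"spin": 0},
  {"tx": 0.015,"ty": 0.002,"tz": 0.001,"spin": 0},
])

```text
time: 24.5
ee_pos: [0.6819, 0.2619, 0.1148]
ee_rot: [[0.995, 0.099, 0.0], [0.099, -0.995, -0.0], [0.0, 0.0, -1.0]]
wrist_force: [1.5, -1.0, 17.0]
width: 0.0102
finger_force: 121.2
```

Request:
step_arm([
  {"tx": 0,"ty": 0,"tz": 0,"spin": 0},
  {"tx": 0,"ty": 0,"tz": 0,"spin": 0},
], gripper=0.87, newtons=20)

```text
time: 24.7
ee_pos: [0.6809, 0.262, 0.1149]
ee_rot: [[0.995, 0.1, -0.001], [0.1, -0.995, -0.0], [-0.001, 0.0, -1.0]]
wrist_force: [0.4, 0.8, -3.9]
width: 0.0117
finger_force: 53.3
```

```bash
python3 - <<'E'
from h import *
look(['scene','wrist'],['tray_lip','tray','tray_grip'],k=1)
s=sensors.observe();print(s['time'],s['ee_pos'],s['width'],s['wrist_force'],s['ft_torque'],s['finger_force'])
E
```

```text
scene tray_lip [0.667 0.26  0.007] 0.84
scene tray [0.608 0.253 0.049] 0.64
scene tray_grip [0.672 0.26  0.133] 0.98
wrist tray_lip [0.676 0.26  0.003] 0.9
wrist tray [0.607 0.255 0.049] 0.76
wrist tray_grip [0.672 0.261 0.136] 0.67
25.1 [0.6810156  0.26204044 0.11509078] 0.01105808001021939 [ 0.63409568 -0.2403179  -4.83017538] [ 0.03379527 -0.23421195  0.00309218] 53.2449209690094
```

Width control eases the grip (53 N). A little looser, then walk back along the arc.

Request:
step_arm([
  {"tx": 0,"ty": 0,"tz": 0,"spin": 0},
  {"tx": 0,"ty": 0,"tz": -0.002,"spin": 0},
], gripper=0.864)

```text
time: 25.3
ee_pos: [0.6817, 0.2621, 0.1146]
ee_rot: [[0.995, 0.1, 0.002], [0.1, -0.995, 0.001], [0.002, -0.0, -1.0]]
wrist_force: [-2.2, -0.1, 13.2]
width: 0.0116
finger_force: 24.8
```

Request:
step_arm([
  {"tx": -0.004,"ty": 0,"tz": -0.001,"spin": 0},
  {"tx": -0.008,"ty": -0.001,"tz": -0.001,"spin": 0},
  {"tx": -0.012,"ty": -0.001,"tz": -0.001,"spin": 0},
  {"tx": -0.016,"ty": -0.002,"tz": -0.001,"spin": 0},
  {"tx": -0.02,"ty": -0.002,"tz": -0.002,"spin": 0},
])

```text
time: 25.8
ee_pos: [0.662, 0.2602, 0.1135]
ee_rot: [[0.995, 0.1, 0.004], [0.1, -0.995, 0.001], [0.004, -0.001, -1.0]]
wrist_force: [-1.3, -1.3, 11.8]
width: 0.0117
finger_force: 24.6
```

```bash
python3 - <<'E'
from h import *
look(['scene','wrist'],['tray_lip','tray','tray_grip'],k=1)
s=sensors.observe();print(s['time'],s['ee_pos'],s['width'],s['wrist_force'],s['ft_torque'],s['finger_force'])
E
```

```text
scene tray_lip [0.67  0.259 0.006] 0.56
scene tray [0.605 0.253 0.041] 0.88
scene tray_grip [0.657 0.256 0.131] 0.68
wrist tray_lip [0.675 0.259 0.006] 0.96
wrist tray [0.605 0.256 0.041] 0.84
wrist tray_grip [0.652 0.26  0.134] 0.63
26.2 [0.66189599 0.26020306 0.11351843] 0.011612270463001808 [-2.1610126  -1.1096185   9.86145441] [-0.23597611  0.22459184  0.00633194] 24.40869927406311
```

It pivots now: the lip stays at x≈0.673 and the rear is dropping. I'll continue the arc to flat.

Request:
step_arm([
  {"tx": -0.005,"ty": 0,"tz": -0.001,"spin": 0},
  {"tx": -0.01,"ty": -0.001,"tz": -0.002,"spin": 0},
  {"tx": -0.015,"ty": -0.001,"tz": -0.003,"spin": 0},
  {"tx": -0.02,"ty": -0.002,"tz": -0.004,"spin": 0},
  {"tx": -0.025,"ty": -0.002,"tz": -0.006,"spin": 0},
])

```text
time: 26.7
ee_pos: [0.6368, 0.258, 0.1074]
ee_rot: [[0.995, 0.099, 0.003], [0.099, -0.995, 0.001], [0.003, -0.0, -1.0]]
wrist_force: [-2.8, -4.7, 11.6]
width: 0.012
finger_force: 25.0
```

Request:
step_arm([
  {"tx": -0.005,"ty": 0,"tz": -0.002,"spin": 0},
  {"tx": -0.01,"ty": -0.001,"tz": -0.004,"spin": 0},
  {"tx": -0.015,"ty": -0.001,"tz": -0.006,"spin": 0},
  {"tx": -0.02,"ty": -0.002,"tz": -0.008,"spin": 0},
  {"tx": -0.025,"ty": -0.002,"tz": -0.011,"spin": 0},
])

```text
time: 27.2
ee_pos: [0.6112, 0.2557, 0.0954]
ee_rot: [[0.995, 0.099, 0.001], [0.099, -0.995, -0.0], [0.001, 0.0, -1.0]]
wrist_force: [-4.2, -6.3, 8.6]
width: 0.0119
finger_force: 25.2
```

Request:
step_arm([
  {"tx": -0.004,"ty": 0,"tz": -0.002,"spin": 0},
  {"tx": -0.007,"ty": -0.001,"tz": -0.004,"spin": 0},
  {"tx": -0.007,"ty": -0.001,"tz": -0.004,"spin": 0},
])

```text
time: 27.5
ee_pos: [0.6043, 0.255, 0.0909]
ee_rot: [[0.995, 0.1, 0.001], [0.1, -0.995, 0.0], [0.001, -0.0, -1.0]]
wrist_force: [-2.2, -2.5, 5.9]
width: 0.0114
finger_force: 24.8
```

```bash
python3 - <<'E'
from h import *
look(['scene','wrist'],['tray_lip','tray','tray_grip'],k=1,tag='m')
s=sensors.observe();print(s['time'],s['ee_pos'],s['width'],s['wrist_force'],s['ft_torque'],s['finger_force'])
E
```

```text
scene tray_lip [0.668 0.258 0.006] 0.95
scene tray [0.592 0.252 0.005] 0.84
scene tray_grip [0.598 0.255 0.107] 0.87
wrist tray_lip [0.673 0.258 0.003] 0.9
wrist tray_grip [0.595 0.254 0.108] 0.66
27.9 [0.60429778 0.25503672 0.09094459] 0.011904181000022796 [-3.20522392 -3.08073037  6.45673924] [-0.47414028  0.40245187 -0.02039765] 24.88726705312729
```

The tray is essentially flat, centre (0.593, 0.252), mat centre (0.600, 0.254). Release and rise.

Request:
step_arm([
  {"tx": 0,"ty": 0,"tz": 0.001,"spin": 0},
  {"tx": 0,"ty": 0,"tz": 0.001,"spin": 0},
  {"tx": 0,"ty": 0,"tz": 0.001,"spin": 0},
], gripper=0.8)

```text
time: 28.2
ee_pos: [0.6041, 0.2551, 0.0911]
ee_rot: [[0.995, 0.1, -0.0], [0.1, -0.995, 0.0], [-0.0, -0.0, -1.0]]
wrist_force: [0.4, -0.6, -0.1]
width: 0.0169
finger_force: 0.0
```

Request:
step_arm([
  {"tx": 0,"ty": 0,"tz": 0,"spin": 0},
  {"tx": 0,"ty": 0,"tz": 0,"spin": 0},
  {"tx": 0,"ty": 0,"tz": 0,"spin": 0},
  {"tx": 0,"ty": 0,"tz": 0,"spin": 0},
  {"tx": 0,"ty": 0,"tz": 0.01,"spin": 0},
], gripper=0)

```text
time: 28.7
ee_pos: [0.6036, 0.2548, 0.1003]
ee_rot: [[0.995, 0.1, -0.002], [0.1, -0.995, -0.001], [-0.002, 0.001, -1.0]]
wrist_force: [0.0, -0.1, 0.4]
width: 0.0848
finger_force: 0.0
```

Request:
step_arm([
  {"tx": 0,"ty": 0,"tz": 0.03,"spin": 0},
  {"tx": 0,"ty": 0,"tz": 0.07,"spin": 0},
  {"tx": 0,"ty": 0,"tz": 0.11,"spin": 0},
  {"tx": 0,"ty": 0,"tz": 0.15,"spin": 0},
  {"tx": -0.03,"ty": -0.03,"tz": 0.17,"spin": 0},
])

```text
time: 29.2
ee_pos: [0.5759, 0.2267, 0.2752]
ee_rot: [[0.995, 0.101, 0.005], [0.101, -0.995, 0.002], [0.006, -0.002, -1.0]]
wrist_force: [0.4, -0.7, -0.3]
width: 0.0848
finger_force: 0.0
```

Request:
step_arm([
  {"tx": -0.02,"ty": -0.04,"tz": 0,"spin": 0},
  {"tx": -0.04,"ty": -0.08,"tz": 0,"spin": 0},
  {"tx": -0.06,"ty": -0.12,"tz": 0,"spin": 0},
  {"tx": -0.07,"ty": -0.15,"tz": 0,"spin": 0},
  {"tx": -0.07,"ty": -0.15,"tz": 0,"spin": 0},
])

```text
time: 29.7
ee_pos: [0.5033, 0.0724, 0.2727]
ee_rot: [[0.995, 0.097, 0.002], [0.097, -0.995, -0.0], [0.002, 0.0, -1.0]]
wrist_force: [-0.0, 0.7, 0.2]
width: 0.0855
finger_force: 0.0
```

```bash
python3 - <<'E'
from h import *
look(['scene'],['tray_lip','tray','tray_grip','mat','cover_grip'],k=1,tag='n')
look(['top'],['tray_lip','tray','tray_grip','mat','cover_grip'],k=1,tag='n')
s=snapshot('top'); print([(np.round(r['at'],3),round(r['p'],2)) for r in mark_of(s,'nut0')])
s=sensors.observe();print(s['time'],s['ee_pos'],s['width'],s['wrist_force'])
a=cv2.imread('pics/n_top.png');b=cv2.imread('pics/n_scene.png')
cv2.imwrite('pics/nn.png',np.hstack([cv2.resize(a[120:280,200:470],(506,300)),cv2.resize(b[240:340,260:360],(290,300))]))
E
```

```text
scene tray_lip [0.671 0.262 0.009] 0.74
scene tray [ 0.597  0.252 -0.001] 0.85
scene tray_grip [0.596 0.253 0.108] 0.61
scene mat [ 0.478 -0.239  0.14 ] 0.7
scene cover_grip [0.428 0.002 0.002] 0.66
top tray_lip [0.672 0.258 0.007] 0.85
top tray [0.593 0.256 0.003] 0.74
top tray_grip [0.596 0.257 0.107] 0.92
top mat [0.6   0.254 0.002] 0.9
top cover_grip [ 0.571 -0.246  0.175] 0.79
[(array([ 0.514, -0.217,  0.015]), 0.62), (array([ 0.516, -0.267,  0.036]), 0.62), (array([ 0.532, -0.254,  0.041]), 0.61), (array([ 0.535, -0.217,  0.034]), 0.59), (array([ 0.529, -0.311,  0.038]), 0.49)]
30.4 [0.50418676 0.0751442  0.27123153] 0.08558069558767976 [-0.51400948 -0.01906831  1.46403906]
```

View pics/nn.png

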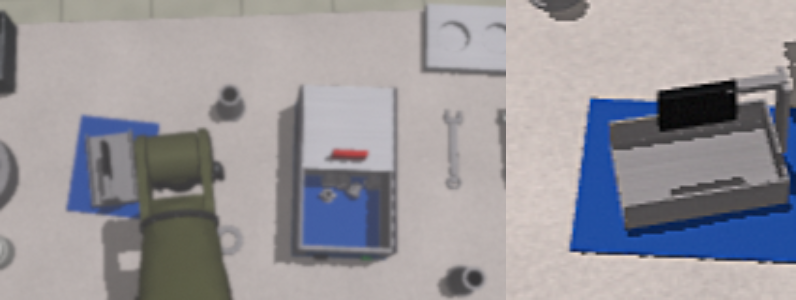

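The left crop shows the cover open (red grip at (350,155)), nuts in the tank around (340,190), and bystanders in place. The right crop shows the empty tray flat on the mat. All the checks agree, so I'm handing in.

```bash
python3 -c "
from h import *
print(hand_in())"
```

```text
the job is handed in; nothing more can be done
None
```

The job is handed in at about 30 s on the robot's clock, but the hand-in returned no verdict: cover fully open, all five nuts found in the tank, empty tray flat on the mat within about 10 mm of its centre, bystanders clear of every move and unmoved where the last picture shows them.

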